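# Tip the brass balls into the amber jar

## Task

In the studio, two small brass balls lie in the red spouted scoop. Take the scoop by its wooden grip, keep it about level while you rest the turned-down lip of its spout just inside the mouth of the open amber glass jar, and only then tip it, keeping the lip in the mouth until both balls are in the jar. Finish with the jar still standing and the scoop put back down on its flat base on the table, both left at rest.

Things in the scene. Friction and masses are not known exactly. Their poses are not given: they have to be found in the camera images.
- scoop: Red scoop, loose, 0.2 kg. Origin: tip of the spout's turned-down lip, 5 mm above the table when standing; x back from the lip towards the pan, z up. In mm: pan x 102 to 178, 37 wide, base z -5, walls to z 25; ramp up; level spout x 10 to 66, 29 wide, underside z 10, walls to z 26; then the lip slopes down. Wooden grip bar 14 thick (y), x 95 to 189, z 51 to 75; pinch it across y from above at x 120, z 63.
- amber_jar: Open amber glass jar, loose, about 0.5 kg, round, 84 mm wide, 100 mm high; mouth 66 mm outside, 58 inside. Origin: centre of its underside, z up. With the spout resting level on its rim the lip's tip hangs 10 mm below the rim. In one row that leads away from the robot, about 120 mm apart in x, in any order, stand a green open jar of the same shape and a closed white jar, black lid, 96 mm high; both y sides are free.
- ball_a: Brass ball, 18 mm diameter, 26 g, in the scoop's pan at the start. Origin: its centre. The ramp between pan and spout rises 20 degrees: the balls stay in the pan while the scoop is within 10 degrees of level, and roll out through the spout (24 mm wide inside) at about 30 degrees nose down or more.
- ball_b: A second brass ball, 18 mm diameter, like ball_a, in the same pan. Origin: its centre.

How it is judged:
By the outcome, as a careful person would: the job done as asked, in the order asked, and still so for the second after the job is handed in, with the robot touching nothing.
It also fails if it takes over 67 s, if anything falls off the work surface, if the arm or the gripper's body presses on something with over 40 N, if the wrist force passes 120 N, or if a joint passes its speed limit or range.

## Robot

A 6-joint arm with a two-finger parallel gripper is mounted at the origin on the work surface. World frame = base frame: x ahead of the robot, y to its left, z up, the work surface at z = 0. Lengths are in m, angles in degrees, forces in N, time in s.
With the tool pointing down it reaches from about 0.4 to 0.825 m from the base axis. Payload 7 kg.
Tool frame: the origin (TCP) lies at the very end of the fingers, on their centre line; the grasp point (between the pads) lies bot.grip_depth behind it (bot.grip_depth is the distance from the TCP to the grasp point, in m); z points along the fingers, y is the line along which they close (so a half turn about z gives the same grasp; the last joint's range is limited). The gripper opens to 88 mm and grips with 3 to 60 N. Pads are 19 mm wide; open, the fingers measure 130 mm over their backs; the gripper's body (78 mm by 193 mm) begins 47 mm behind the grasp point.
Start: joints at [-55.858, 20.546, 0.682, 0, -70.136, -16.507], TCP at [0.204, -0.643, 0.195] pointing down, gripper open.
Joint ranges: [-176.03, 176.03], [-82.01, 121.73], [-58.28, 71.71], [-173.87, 95.51], [-174.79, -0.11], [-173.66, 173.66]. Speed limits (degrees/s): [136.94, 136.94, 172.46, 180, 180, 180].

## Interface

Orientations are given as a 3x3 rotation matrix whose columns are the frame's x, y, z axes.
In Python, from cell import state, viewer, job, models, bot gives the robot as it stands.
- The arm moves only by the tool arm_command, never from a script. Its argument "targets" is a list of rows, each an object with "fingers": the opening, from 0 (shut) to 1 (fully open); "xyz": the shift along the tool's x, y, z in m, a list of three; "twist": the turn, a rotation vector about the tool's x, y, z in rad, a list of three. In form: [{"fingers": fingers, "xyz": [x, y, z], "twist": [wx, wy, wz]}, ...]. A call has 1 to 5 rows; each row is the pose to reach, as a shift and turn from the pose commanded when the call began, along the tool's axes at that moment; what a row does not reach only later rows make up. A row lasts 1/8 s, in which the tool goes at most 62.5 mm and 10.7 degrees, less where a joint would pass 70% of its speed; a pose out of reach is approached as far as the arm can. A call with a gripper value outside its range is refused whole. The fingers move at their own pace and stop on an object; the grip force is fixed at half the most. Time passes only in rows, so rows that repeat a pose let the fingers close. It gives the time, the measured TCP pose, the force, the opening and the grip force at its end, in the units of the state.
- state(): the state, without advancing time (a new reading comes with each control period).
- viewer.read_camera(name): name is "scene" or "top" or "wrist"; returns a dict with "image" (400x640x3 uint8, red, green, blue), "mtx" (3x3 intrinsics, pixels), "eye" and "orientation" of the camera in the world; the wrist camera has in their place "T_tool_cam" (4x4, takes a point from camera to tool coordinates, whose origin is the TCP and whose axes are the flange's). Camera axes: x right, y up, looking along -z (the intrinsics and any distortion apply to the point x, -y, -z); pixel columns grow to the right and rows downward; lengths in m; the calibration is good to about 2 mm. A picture is of the moment at which its call begins: read the wrist's pose just before it. There is no depth.
- job.hand_in(): hands the job in; it is judged then, once.
Trained networks look in a picture, given as the dict that the camera call returned (one of the last four; its "shot" number tells which), for a name from the list of things; names that differ only in an ending like _2 or _b are one class to them, and where a whole thing is asked for, a point or a joint stands for the part that bears it (a point fixed in the world has none). Each returns a list of dicts, best first, with "score" (0 to 1); they miss things now and then, are a little off and sometimes report something else, mostly with a low value. They report only what shows in the picture. A call takes as long as a camera call.
- models.silhouettes(picture, thing): "pixels" (400x640 bool, what is visible of it) and "location" ([row, column] in pixels, amid what is visible of it).
- models.tip_of(picture, thing): "location" ([row, column] in pixels: a listed point, or the origin of a listed thing).
The state is a dict: "time_s": time; "joints": joint angles; "dq": joint speeds; "joint_torque": joint torques, N m; "position": TCP position; "eef_rot": TCP orientation; "contact_force": force on the tool from outside, world axes, zero at the start; "torque": the same for the moment, N m; "grip_width": finger opening in m; "grip_force": force on a finger pad.
Only numpy, scipy, OpenCV 4.12 (cv2) and the standard library are available. Lean on these libraries where they do the work, as an engineer would, in place of code of your own. Each camera call takes 0.05 s, during which the arm holds its last target. There are 200 camera calls.

## Working session

There is one attempt and no reset: what is moved stays moved. The work goes in short steps, Python scripts to look and compute and a tool call to move; the robot and the scene stay as the last step left them, time stands still between calls to the robot, and variables do not carry over. Pictures are saved under pics/ and viewed, at most 10 in all, crops included, and the job is handed in when it is done.

Besides the shell and the picture viewer there is one more tool, called after "Call:" by a JSON object that holds its "api" and its "payload". arm_command: Moves the arm, as the interface text tells. Its arguments: {"type":"object","properties":{"targets":{"type":"array","items":{"type":"object","properties":{"fingers":{"type":"number"},"xyz":{"type":"array","items":{"type":"number"}},"twist":{"type":"array","items":{"type":"number"}}}}}},"required":["targets"]}

```bash
ls; mkdir -p pics; cat > h.py <<'E'
import numpy as np, cv2
from cell import state, viewer, job, models, bot
def cam(name):
    s=state(); p=viewer.read_camera(name)
    if name=="wrist":
        T=np.eye(4);T[:3,:3]=np.array(s["eef_rot"]);T[:3,3]=s["position"]
        T=T@np.array(p["T_tool_cam"]);p["eye"]=T[:3,3];p["orientation"]=T[:3,:3]
    return p
def save(p,n): cv2.imwrite("pics/"+n+".png",cv2.cvtColor(p["image"],cv2.COLOR_RGB2BGR))
def ray(p,rc):
    d=np.linalg.inv(np.array(p["mtx"]))@np.array([rc[1],rc[0],1.]); d=np.array(p["orientation"])@np.array([d[0],-d[1],-d[2]])
    return np.array(p["eye"]),d/np.linalg.norm(d)
def atz(p,rc,z):
    e,d=ray(p,rc); return e+d*(z-e[2])/d[2]
def proj(p,X):
    c=np.array(p["orientation"]).T@(np.array(X)-np.array(p["eye"])); u=np.array(p["mtx"])@np.array([c[0],-c[1],-c[2]]); return (u[:2]/u[2])[::-1]
def meet(r):
    A=sum(np.eye(3)-np.outer(d,d) for e,d in r); b=sum((np.eye(3)-np.outer(d,d))@e for e,d in r); return np.linalg.solve(A,b)
E
python3 - <<'E'
from h import *
print(bot.grip_depth, {k:state()[k] for k in("time_s","position","grip_width")})
print(np.round(state()["eef_rot"],3))
for n in("scene","top","wrist"):
    p=cam(n);save(p,n+"0");print(n,[k for k in p],np.round(p["eye"],3),np.round(p["mtx"],1).tolist(), p.get("dist"))
    for t in("scoop","amber_jar","ball_a"):
        print(t,"tip",[(np.round(q["location"],1).tolist(),round(q["score"],2)) for q in models.tip_of(p,t)][:4],"sil",[(np.round(q["location"],1).tolist(),round(q["score"],2),int(q["pixels"].sum())) for q in models.silhouettes(p,t)][:4])
a=[cv2.imread(f"pics/{n}0.png") for n in("scene","top")]
cv2.imwrite("pics/two0.png",cv2.resize(np.vstack(a),(480,600)))
E
```

```text
pics
0.0188 {'time_s': 0.0, 'position': array([ 0.20429436, -0.64275952,  0.19361475]), 'grip_width': 0.08775644378116336}
[[-0.953 -0.303 -0.001]
 [-0.303  0.953  0.002]
 [ 0.     0.002 -1.   ]]
scene ['image', 'mtx', 'eye', 'orientation', 'shot'] [ 1.013 -0.171  0.699] [[488.9, 0.0, 318.6], [0.0, 488.9, 203.1], [0.0, 0.0, 1.0]] None
scoop tip [] sil [([173.4, 392.2], 0.9, 2885)]
amber_jar tip [([217.2, 185.9], 0.78)] sil [([200.3, 182.8], 0.63, 2969)]
ball_a tip [([192.7, 403.9], 0.61), ([180.2, 395.0], 0.54)] sil []
top ['image', 'mtx', 'eye', 'orientation', 'shot'] [0.533 0.114 0.791] [[427.7, 0.0, 320.0], [0.0, 427.7, 199.1], [0.0, 0.0, 1.0]] None
scoop tip [([256.2, 247.8], 0.72), ([260.2, 413.7], 0.49)] sil [([201.9, 229.5], 0.86, 2224)]
amber_jar tip [([260.5, 415.4], 0.93)] sil [([264.5, 421.4], 0.92, 2264)]
ball_a tip [([261.8, 414.8], 0.66), ([191.0, 225.7], 0.54), ([175.5, 223.1], 0.47)] sil [([175.7, 227.0], 0.49, 66)]
wrist ['image', 'mtx', 'T_tool_cam', 'shot', 'eye', 'orientation'] [ 0.124 -0.669  0.384] [[328.3, 0.0, 317.1], [0.0, 328.3, 197.1], [0.0, 0.0, 1.0]] None
scoop tip [] sil []
amber_jar tip [] sil []
ball_a tip [] sil []
```

View pics/top0.png

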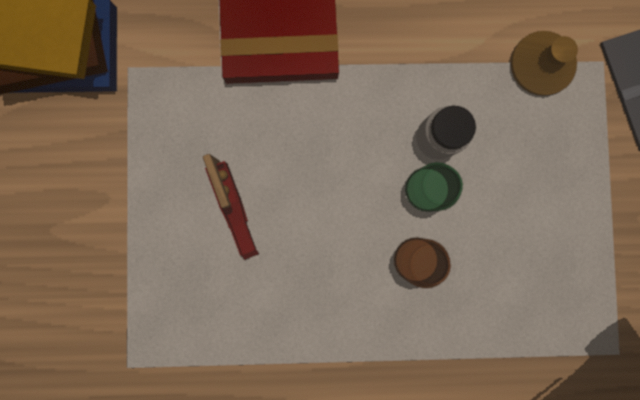

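View pics/scene0.png

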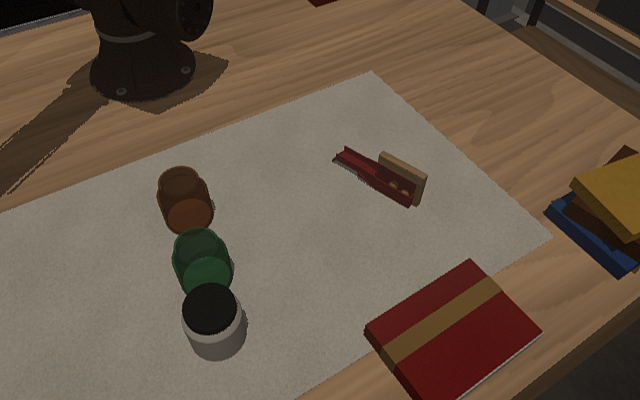

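The top view shows the scoop at the left, with its lip at about (row 256, col 248) and its grip at about (row 180, col 217). The amber jar is nearest the robot at about (262, 420), then green at (188, 433), then white at (130, 450). In the scene view the scoop's two balls are visible at about (185, 400). Next I'll fit simple 3D models to the silhouettes in both cameras.

```bash
cat > fit.py <<'E'
from h import *
from scipy.optimize import minimize
def box(x0,x1,w,z0,z1): return np.array([[x,y,z] for x in(x0,x1) for y in(-w/2,w/2) for z in(z0,z1)])/1000
SC=[box(102,178,37,-5,25),box(10,66,29,10,26),
    np.vstack([box(66,67,29,10,26),box(101,102,37,-5,25)]), np.vstack([box(10,11,29,10,26),box(0,1,29,0,14)]),box(95,189,14,51,75),box(160,178,10,25,51)]
t=np.linspace(0,2*np.pi,40)
JAR=[np.vstack([np.c_[r*np.cos(t),r*np.sin(t),0*t+z] for r,z in((40,0),(42,4),(42,72),(33,88),(33,100))])/1000]
def mask(p,parts,x,y,yaw,z0):
    c,s=np.cos(yaw),np.sin(yaw);R=np.array([[c,-s,0],[s,c,0],[0,0,1]]);m=np.zeros((400,640),np.uint8)
    for P in parts:
        uv=np.array([proj(p,R@q+[x,y,z0])[::-1] for q in P])
        cv2.fillConvexPoly(m,cv2.convexHull(np.round(uv*16).astype(np.int32)),1,cv2.LINE_8,4)
    return m>0
def fit(views,parts,g,z0,yaw=True):
    def f(v):
        yw=v[2] if yaw else 0; r=0
        for p,M in views:
            m=mask(p,parts,v[0],v[1],yw,z0); a=cv2.GaussianBlur(m.astype(np.float32),(0,0),1.2)-cv2.GaussianBlur(M.astype(np.float32),(0,0),1.2)
            r+=(a**2).sum()/M.sum()
        return r
    n=3 if yaw else 2; g=np.array(g[:n],float); S=np.vstack([g]+[g+d for d in np.diag([.015,.015,.15][:n])])
    for _ in range(3):
        o=minimize(f,S[0] if _==0 else o.x,method="Nelder-Mead",options=dict(initial_simplex=S if _==0 else np.vstack([o.x]+[o.x+d for d in np.diag([.006,-.006,.06][:n])]),xatol=1e-5,fatol=1e-6))
    return o
E
python3 - <<'E'
from fit import *
T=cam("top");S=cam("scene")
def sil(p,t): return models.silhouettes(p,t)[0]["pixels"]
tip=lambda p,t:models.tip_of(p,t)[0]["location"]
lip=atz(T,tip(T,"scoop"),.005);print("lip",lip)
pan=atz(T,(165,215),.05)
yaw0=np.arctan2(*(pan-lip)[[1,0]]);print(np.degrees(yaw0))
vs=[(T,sil(T,"scoop")),(S,sil(S,"scoop"))]
for v in (vs,vs[:1],vs[1:]):
    o=fit(v,SC,[lip[0],lip[1],yaw0],.005);print("scoop",o.x,np.degrees(o.x[2]),o.fun)
    if v is vs: so=o
j0=atz(T,tip(T,"amber_jar"),0);print("jar0",j0,atz(S,tip(S,"amber_jar"),0))
vj=[(T,sil(T,"amber_jar")),(S,sil(S,"amber_jar"))]
for v in (vj,vj[:1],vj[1:]):
    o=fit(v,JAR,j0,0,False);print("jar",o.x,o.fun)
    if v is vj: jo=o
out=[]
for p,a in((T,(90,320,180,520)),(S,(110,300,120,460))):
    im=p["image"][:,:,::-1].copy()
    for m in(mask(p,SC,*so.x,.005),mask(p,JAR,*jo.x,0,0)):
        c,_=cv2.findContours(m.astype(np.uint8),cv2.RETR_LIST,cv2.CHAIN_APPROX_NONE);cv2.drawContours(im,c,-1,(255,255,0),1)
    out.append(cv2.resize(im[a[0]:a[1],a[2]:a[3]],(600,300),interpolation=cv2.INTER_NEAREST))
cv2.imwrite("pics/fit0.png",np.vstack(out))
E
```

```text
lip [0.47569476 0.2203308  0.005     ]
20.36521637572702
scoop [0.47177381 0.22342946 0.35088236] 20.104078577223703 0.1226896954499481
scoop [0.46989001 0.22310841 0.34933737] 20.01555666479592 0.06594590407151442
scoop [0.47083726 0.22391515 0.32646732] 18.70519949502738 0.04046351426612067
jar0 [ 0.4560092 -0.0750319  0.       ] [ 0.46537825 -0.08329432  0.        ]
jar [ 0.45660855 -0.07854483] 0.08009549603191525
jar [ 0.45775113 -0.07676541] 0.007724801942250614
jar [ 0.45581933 -0.07985639] 0.06312014931126644
```

View pics/fit0.png

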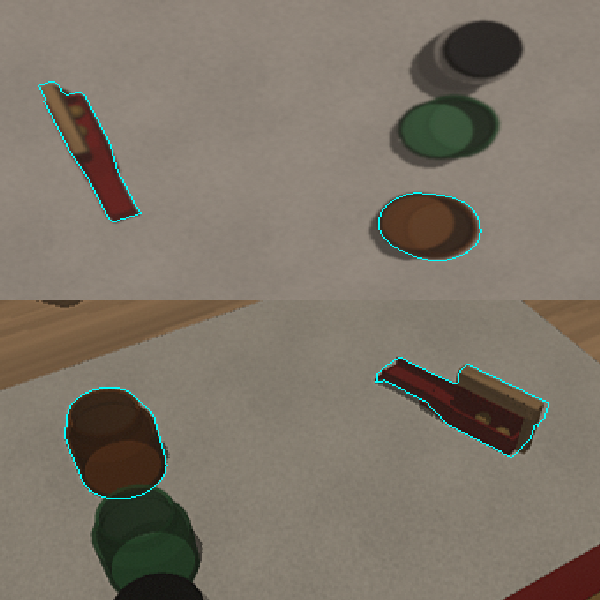

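The fitted outlines match both pictures. The scoop's lip is at (0.471, 0.2235) with yaw about 19.7°, and the jar is at (0.457, -0.078). I'll move above the grip now.

Call:
{"api": "arm_command", "payload": {"targets": [{"fingers": 1, "xyz": [-0.02, 0.024, 0], "twist": [0, 0, 0]}, {"fingers": 1, "xyz": [-0.055, 0.065, 0], "twist": [0, 0, 0]}, {"fingers": 1, "xyz": [-0.09, 0.106, 0], "twist": [0, 0, 0]}, {"fingers": 1, "xyz": [-0.125, 0.147, 0], "twist": [0, 0, 0]}, {"fingers": 1, "xyz": [-0.16, 0.188, 0], "twist": [0, 0, 0]}]}}

```text
time_s: 2.12
position: [0.3005, -0.4142, 0.1948]
eef_rot: [[-0.953, -0.303, 0.001], [-0.303, 0.953, -0.0], [-0.0, -0.001, -1.0]]
contact_force: [1.6, -0.3, 1.1]
grip_width: 0.0878
grip_force: 0.0
```

Call:
{"api": "arm_command", "payload": {"targets": [{"fingers": 1, "xyz": [-0.035, 0.041, 0], "twist": [0, 0, 0]}, {"fingers": 1, "xyz": [-0.07, 0.082, 0], "twist": [0, 0, 0]}, {"fingers": 1, "xyz": [-0.105, 0.123, 0], "twist": [0, 0, 0]}, {"fingers": 1, "xyz": [-0.14, 0.164, 0], "twist": [0, 0, 0]}, {"fingers": 1, "xyz": [-0.175, 0.205, 0], "twist": [0, 0, 0]}]}}

```text
time_s: 2.75
position: [0.4052, -0.1656, 0.1951]
eef_rot: [[-0.953, -0.303, 0.001], [-0.303, 0.953, -0.0], [-0.001, -0.0, -1.0]]
contact_force: [1.1, -0.1, 0.0]
grip_width: 0.0875
grip_force: 0.0
```

Call:
{"api": "arm_command", "payload": {"targets": [{"fingers": 1, "xyz": [-0.035, 0.041, 0], "twist": [0, 0, 0]}, {"fingers": 1, "xyz": [-0.07, 0.082, 0], "twist": [0, 0, 0]}, {"fingers": 1, "xyz": [-0.105, 0.123, 0], "twist": [0, 0, 0]}, {"fingers": 1, "xyz": [-0.14, 0.164, 0], "twist": [0, 0, 0]}, {"fingers": 1, "xyz": [-0.175, 0.205, 0], "twist": [0, 0, 0]}]}}

```text
time_s: 3.38
position: [0.5099, 0.083, 0.195]
eef_rot: [[-0.953, -0.303, 0.001], [-0.303, 0.953, 0.0], [-0.001, 0.0, -1.0]]
contact_force: [1.3, 0.1, 0.9]
grip_width: 0.0874
grip_force: 0.0
```

Call:
{"api": "arm_command", "payload": {"targets": [{"fingers": 1, "xyz": [-0.035, 0.041, 0], "twist": [0, 0, 0]}, {"fingers": 1, "xyz": [-0.07, 0.082, 0], "twist": [0, 0, 0]}, {"fingers": 1, "xyz": [-0.105, 0.123, 0], "twist": [0, 0, 0]}, {"fingers": 1, "xyz": [-0.127, 0.151, 0], "twist": [0, 0, -0.037]}, {"fingers": 1, "xyz": [-0.127, 0.151, 0], "twist": [0, 0, -0.037]}]}}

```text
time_s: 4.0
position: [0.585, 0.2656, 0.1934]
eef_rot: [[-0.94, -0.34, -0.001], [-0.34, 0.94, -0.001], [0.001, -0.0, -1.0]]
contact_force: [-0.9, -0.3, -0.1]
grip_width: 0.0875
grip_force: 0.0
```

```bash
python3 - <<'E'
from fit import *
W=cam("wrist");s=state();print(s["position"],s["joints"])
q=models.silhouettes(W,"scoop");print([(a["score"],a["location"],a["pixels"].sum()) for a in q])
g=[.471,.2235,np.radians(19.7)]
im=W["image"][:,:,::-1].copy()
if q:
    o=fit([(W,q[0]["pixels"])],SC,g,.005);print(o.x,np.degrees(o.x[2]),o.fun)
    cs=[(mask(W,SC,*o.x,.005),(255,255,0)),(mask(W,SC,*g,.005),(0,255,0))]
else: cs=[(mask(W,SC,*g,.005),(0,255,0))]
for m,c in cs: cv2.drawContours(im,cv2.findContours(m.astype(np.uint8),cv2.RETR_LIST,cv2.CHAIN_APPROX_NONE)[0],-1,c,1)
cv2.imwrite("pics/w1.png",im)
E
```

```text
[0.58446597 0.26426598 0.19370629] [ 4.17258697e+01  1.74957624e+01 -3.85799378e+00 -4.52504931e-03
 -6.87209569e+01 -1.11911833e+02]
[(0.85, [146.0, 315.6], np.int64(5577))]
[0.46864016 0.22403842 0.35208204] 20.172814692537298 0.021983339043956343
```

View pics/w1.png

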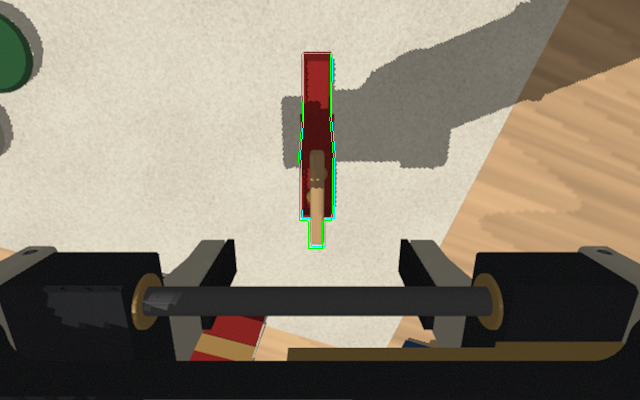

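The wrist fit agrees to within 2 mm. The scoop lies along the picture's vertical at column 317, centred between the fingers. I'll go down and grip.

Call:
{"api": "arm_command", "payload": {"targets": [{"fingers": 1, "xyz": [0.001, 0, 0.04], "twist": [0, 0, 0]}, {"fingers": 1, "xyz": [0.001, 0, 0.08], "twist": [0, 0, 0]}, {"fingers": 1, "xyz": [0.001, 0, 0.115], "twist": [0, 0, 0]}, {"fingers": 1, "xyz": [0.001, 0, 0.138], "twist": [0, 0, 0]}, {"fingers": 1, "xyz": [0.001, 0, 0.145], "twist": [0, 0, 0]}]}}

```text
time_s: 4.72
position: [0.5828, 0.2615, 0.0486]
eef_rot: [[-0.942, -0.337, -0.002], [-0.337, 0.942, -0.001], [0.002, -0.001, -1.0]]
contact_force: [-0.6, 0.6, 0.7]
grip_width: 0.0874
grip_force: 0.0
```

Call:
{"api": "arm_command", "payload": {"targets": [{"fingers": 0.5, "xyz": [0, 0, 0], "twist": [0, 0, 0]}, {"fingers": 0.3, "xyz": [0, 0, 0], "twist": [0, 0, 0]}, {"fingers": 0.2, "xyz": [0, 0, 0], "twist": [0, 0, 0]}, {"fingers": 0, "xyz": [0, 0, 0], "twist": [0, 0, 0]}, {"fingers": 0, "xyz": [0, 0, 0], "twist": [0, 0, 0]}]}}

```text
time_s: 5.35
position: [0.5837, 0.2633, 0.0498]
eef_rot: [[-0.941, -0.338, 0.0], [-0.338, 0.941, 0.0], [-0.0, 0.0, -1.0]]
contact_force: [-0.9, 0.5, -0.6]
grip_width: 0.0429
grip_force: 0.0
```

Call:
{"api": "arm_command", "payload": {"targets": [{"fingers": 0, "xyz": [0, 0, 0], "twist": [0, 0, 0]}, {"fingers": 0, "xyz": [0, 0, 0], "twist": [0, 0, 0]}]}}

```text
time_s: 5.6
position: [0.5837, 0.2632, 0.0495]
eef_rot: [[-0.941, -0.338, -0.0], [-0.338, 0.941, -0.0], [0.0, -0.0, -1.0]]
contact_force: [0.8, -0.4, -0.2]
grip_width: 0.0232
grip_force: 0.0
```

Call:
{"api": "arm_command", "payload": {"targets": [{"fingers": 0, "xyz": [0, 0, 0], "twist": [0, 0, 0]}, {"fingers": 0, "xyz": [0, 0, 0], "twist": [0, 0, 0]}, {"fingers": 0, "xyz": [0, 0, 0], "twist": [0, 0, 0]}, {"fingers": 0, "xyz": [0, 0, 0], "twist": [0, 0, 0]}]}}

```text
time_s: 6.1
position: [0.5837, 0.2632, 0.0496]
eef_rot: [[-0.941, -0.338, 0.0], [-0.338, 0.941, -0.0], [-0.0, -0.0, -1.0]]
contact_force: [-0.4, 0.2, 0.3]
grip_width: 0.0004
grip_force: 0.0
```

Call:
{"api": "arm_command", "payload": {"targets": [{"fingers": 0, "xyz": [0, 0, -0.005], "twist": [0, 0, 0]}, {"fingers": 0, "xyz": [0, 0, -0.02], "twist": [0, 0, 0]}, {"fingers": 0, "xyz": [0, 0, -0.04], "twist": [0, 0, 0]}, {"fingers": 0, "xyz": [0, 0, -0.065], "twist": [0, 0, 0]}, {"fingers": 0, "xyz": [0, 0, -0.09], "twist": [0, 0, 0]}]}}

```text
time_s: 6.72
position: [0.5839, 0.2633, 0.1417]
eef_rot: [[-0.941, -0.338, 0.001], [-0.338, 0.941, 0.001], [-0.001, 0.0, -1.0]]
contact_force: [-0.3, 0.0, -0.3]
grip_width: 0.0005
grip_force: 0.0
```

Call:
{"api": "arm_command", "payload": {"targets": [{"fingers": 0, "xyz": [0, 0, -0.02], "twist": [0, 0, 0]}, {"fingers": 0, "xyz": [0, 0, -0.035], "twist": [0, 0, 0]}, {"fingers": 0, "xyz": [0, 0, -0.04], "twist": [0, 0, 0]}, {"fingers": 0, "xyz": [0, 0, -0.04], "twist": [0, 0, 0]}]}}

```text
time_s: 7.22
position: [0.5836, 0.2632, 0.1796]
eef_rot: [[-0.941, -0.338, -0.0], [-0.338, 0.941, 0.0], [-0.0, 0.0, -1.0]]
contact_force: [-0.0, -0.2, 0.4]
grip_width: 0.0002
grip_force: 0.0
```

```bash
python3 - <<'E'
from fit import *
# fit lip position + yaw with scoop lip height implied by tool
s=state();print(s["time_s"],s["position"],s["grip_width"],s["grip_force"],s["contact_force"]);z=s["position"][2]+.0188-.063
T=cam("top");S=cam("scene");W=cam("wrist")
save(W,"w2")
gp=np.array(s["position"]);yaw=np.radians(19.8)
g=[gp[0]-.12*np.cos(yaw),gp[1]-.12*np.sin(yaw),yaw];print(g,z)
vs=[]
for n,p in(("T",T),("S",S),("W",W)):
    q=models.silhouettes(p,"scoop")
    if q:
        o=fit([(p,q[0]["pixels"])],SC,g,z);print(n,o.x,np.degrees(o.x[2]),o.fun,q[0]["score"])
E
```

```text
7.225 [0.58358414 0.26320034 0.17958223] 0.00022210273291736946 0.0 [-0.04174001 -0.23965965  0.43485689]
[np.float64(0.4706784462182691), np.float64(0.2225517880127156), np.float64(0.3455751918948773)] 0.1353822336678389
T [0.4779013  0.20115    0.37561352] 21.521069495557906 1.3659244614478032 0.84
S [0.09067845 0.34255179 2.54557519] 145.85071492878117 0.9324438656077666 0.65
W [0.48281856 0.22965942 0.34136317] 19.558668987936993 1.4179508034630721 0.77
```

The fingers shut to zero, so the grip missed. I'll look before doing anything else.

View pics/w2.png

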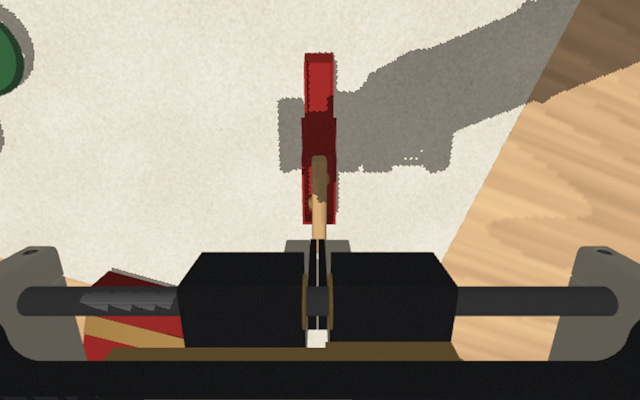

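```bash
python3 - <<'E'
from fit import *
T=cam("top");S=cam("scene");W=cam("wrist")
g=[.470,.2238,np.radians(20)]
for n,p in(("T",T),("S",S),("W",W)):
    q=models.silhouettes(p,"scoop");o=fit([(p,q[0]["pixels"])],SC,g,.005);print(n,o.x,np.degrees(o.x[2]),o.fun,q[0]["score"],models.tip_of(p,"scoop"))
a=cv2.resize(T["image"][120:280,160:300,::-1],(525,600));b=cv2.resize(S["image"][130:230,310:450,::-1],(275,196))
b=np.vstack([b,np.zeros((404,275,3),np.uint8)])
cv2.imwrite("pics/ts2.png",np.hstack([a,b]))
E
```

```text
T [0.456538   0.21950601 0.33485681] 19.185881823438567 0.5934627036622909 0.59 [{'location': [256.1, 250.4], 'score': 0.75}]
S [0.4722994  0.22347736 0.3326145 ] 19.057406863867207 0.049623239608038036 0.56 [{'location': [153.9, 338.0], 'score': 0.91}]
W [0.46826326 0.22387948 0.34677106] 19.868518377547723 0.06050096669692683 0.79 [{'location': [51.8, 318.8], 'score': 0.78}]
```

View pics/ts2.png

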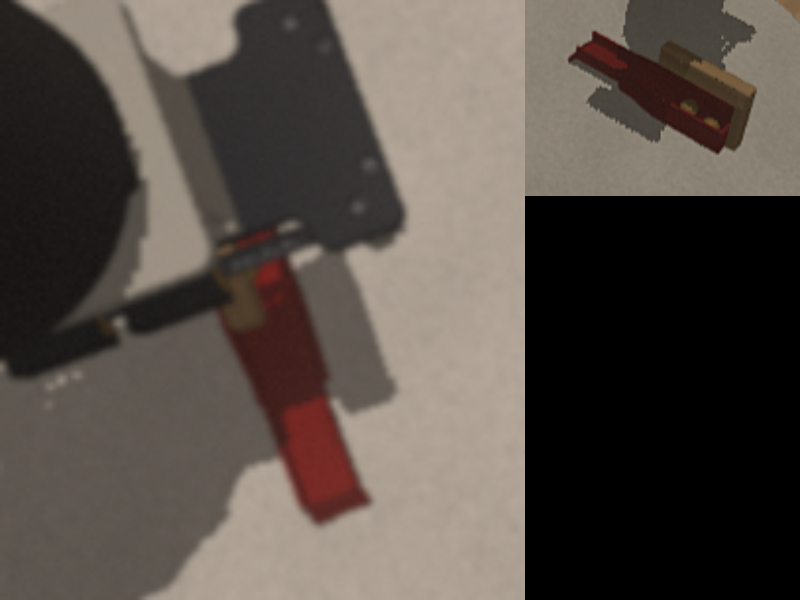

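```bash
python3 - <<'E'
from fit import *
T=cam("top");S=cam("scene");W=cam("wrist");s=state();t=np.array(s["position"]);R=np.array(s["eef_rot"])
for n,p in(("T",T),("S",S),("W",W)):
    print(n,"tcp",proj(p,t),"grasp",proj(p,t-R[:,2]*.0188),"7cm up",proj(p,t-R[:,2]*.066),"+y30",proj(p,t+R[:,1]*.03),"+x30",proj(p,t+R[:,0]*.03))
    print("  bar pinch",proj(p,[.5828,.2648,.068]))
print(np.round(W["T_tool_cam"] if "T_tool_cam" in W else 0,3).tolist())
im=W["image"][:,:,::-1].copy()
im2=np.vstack([cv2.resize(S["image"][60:260,260:500,::-1],(720,600))])
cv2.circle(im2,tuple(int(v) for v in (((proj(S,t)-[60,260])*3)[::-1])),4,(0,255,0),1)
cv2.circle(im2,tuple(int(v) for v in (((proj(S,[.5828,.2648,.068])-[60,260])*3)[::-1])),4,(255,0,0),1)
cv2.imwrite("pics/s3.png",im2)
E
```

```text
T tcp [187.51818049 205.83388516] grasp [186.46695464 202.48355912] 7cm up [183.50820802 193.05383874] +y30 [194.99984501 185.96060167] +x30 [207.15145784 213.14147176]
  bar pinch [193.16462268 221.18775325]
S tcp [115.01545021 401.50052276] grasp [105.82738709 403.31434854] 7cm up [ 81.11942321 408.19197524] +y30 [105.44467576 411.41163979] +x30 [107.08752978 385.7492814 ]
  bar pinch [162.47161537 392.42379845]
W tcp [232.54837585 316.24918375] grasp [246.0085544  316.19034796] 7cm up [294.62636686 315.97783461] +y30 [232.55439842 364.06247825] +x30 [186.57518881 316.23043622]
  bar pinch [184.12955427 318.34631168]
[[0.0, 0.952, 0.307, 0.084], [1.0, -0.0, -0.001, 0.0], [-0.001, 0.307, -0.952, -0.189], [0.0, 0.0, 0.0, 1.0]]
```

View pics/s3.png

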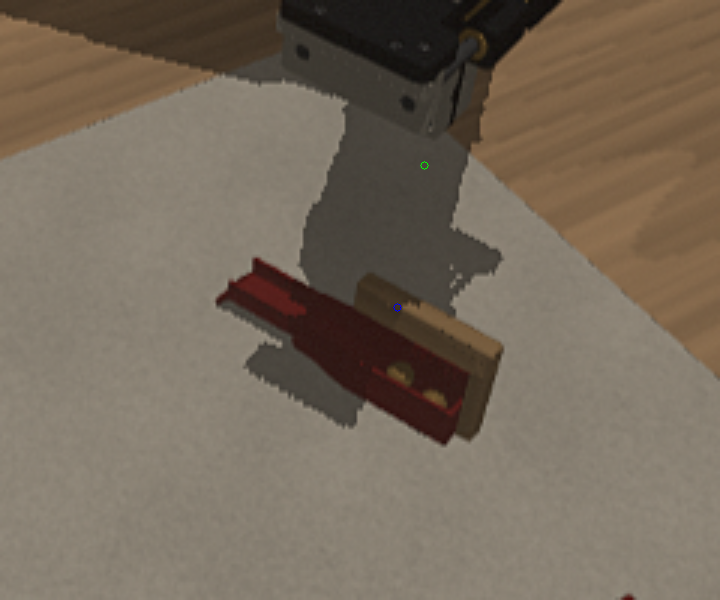

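The scoop has not moved. Both pictures show the real fingertips about 25–30 mm behind the stated TCP: in the wrist view they end at row 240 where row 218 is predicted, and in the scene view there is no finger at the projected TCP. So the fingers closed above the bar. I'll open and go lower, watching the force.

Call:
{"api": "arm_command", "payload": {"targets": [{"fingers": 1, "xyz": [0, 0, 0.01], "twist": [0, 0, 0]}, {"fingers": 1, "xyz": [0, 0, 0.02], "twist": [0, 0, 0]}, {"fingers": 1, "xyz": [0, 0, 0.03], "twist": [0, 0, 0]}, {"fingers": 1, "xyz": [0, 0, 0.04], "twist": [0, 0, 0]}, {"fingers": 1, "xyz": [0, 0, 0.05], "twist": [0, 0, 0]}]}}

```text
time_s: 8.75
position: [0.5836, 0.2631, 0.1287]
eef_rot: [[-0.941, -0.338, -0.0], [-0.338, 0.941, -0.0], [0.0, -0.0, -1.0]]
contact_force: [0.0, 0.0, -0.1]
grip_width: 0.045
grip_force: 0.0
```

Call:
{"api": "arm_command", "payload": {"targets": [{"fingers": 1, "xyz": [0, 0, 0.01], "twist": [0, 0, 0]}, {"fingers": 1, "xyz": [0, 0, 0.02], "twist": [0, 0, 0]}, {"fingers": 1, "xyz": [0, 0, 0.03], "twist": [0, 0, 0]}, {"fingers": 1, "xyz": [0, 0, 0.03], "twist": [0, 0, 0]}, {"fingers": 1, "xyz": [0, 0, 0.03], "twist": [0, 0, 0]}]}}

```text
time_s: 9.38
position: [0.5839, 0.2633, 0.0998]
eef_rot: [[-0.941, -0.338, 0.0], [-0.338, 0.941, 0.0], [-0.0, -0.0, -1.0]]
contact_force: [-0.2, -0.5, 0.8]
grip_width: 0.0874
grip_force: 0.0
```

```bash
python3 - <<'E'
from fit import *
S=cam("scene");W=cam("wrist");s=state();t=np.array(s["position"]);R=np.array(s["eef_rot"]);print(t,s["grip_width"])
out=[]
w2=s["grip_width"]/2
for p,(r0,r1,c0,c1) in((W,(150,350,160,480)),(S,(60,210,300,540))):
    k=800/(c1-c0)*.75; im=cv2.resize(p["image"][r0:r1,c0:c1,::-1],None,fx=k,fy=k)
    for dz,c in((0,(0,255,0)),(.0188,(255,255,0)),(.03,(0,0,255)),(.0658,(255,0,255))):
        for y in(-w2,w2):
            q=[tuple(int(v) for v in ((proj(p,t+R[:,0]*x+R[:,1]*y-R[:,2]*dz)-[r0,c0])*k)[::-1]) for x in(-.0095,.0095)]
            cv2.line(im,q[0],q[1],c,1)
    out.append(im)
h=np.vstack(out);h=cv2.resize(h,None,fx=min(1,598/h.shape[0]),fy=min(1,598/h.shape[0]));cv2.imwrite("pics/f4.png",h)
E
```

```text
[0.58399143 0.26337488 0.10008842] 0.08750551511172229
```

View pics/f4.png

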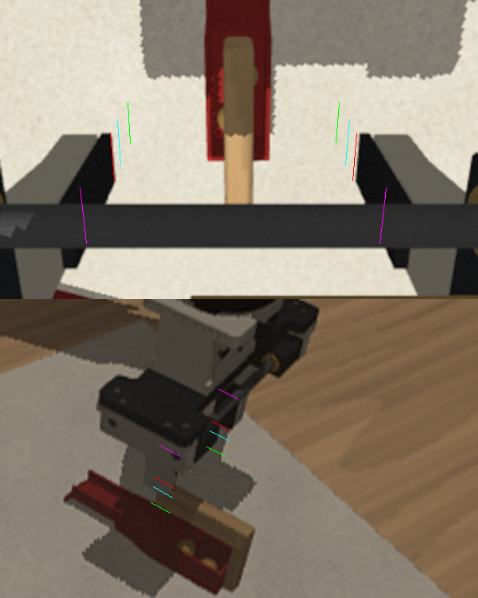

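In both views the real pad ends match the red line, 30 mm behind the stated TCP. So I'll take the TCP to z 0.025, which puts the fingertips at 0.055.

Call:
{"api": "arm_command", "payload": {"targets": [{"fingers": 1, "xyz": [0, 0, 0.025], "twist": [0, 0, 0]}, {"fingers": 1, "xyz": [0, 0, 0.045], "twist": [0, 0, 0]}, {"fingers": 1, "xyz": [0, 0, 0.06], "twist": [0, 0, 0]}, {"fingers": 1, "xyz": [0, 0, 0.07], "twist": [0, 0, 0]}, {"fingers": 1, "xyz": [0, 0, 0.075], "twist": [0, 0, 0]}]}}

```text
time_s: 10.1
position: [0.5838, 0.2632, 0.0243]
eef_rot: [[-0.941, -0.338, -0.0], [-0.338, 0.941, -0.0], [0.0, -0.0, -1.0]]
contact_force: [0.1, -0.5, 0.3]
grip_width: 0.0876
grip_force: 0.0
```

Call:
{"api": "arm_command", "payload": {"targets": [{"fingers": 0.4, "xyz": [0, 0, 0], "twist": [0, 0, 0]}, {"fingers": 0.2, "xyz": [0, 0, 0], "twist": [0, 0, 0]}, {"fingers": 0, "xyz": [0, 0, 0], "twist": [0, 0, 0]}, {"fingers": 0, "xyz": [0, 0, 0], "twist": [0, 0, 0]}, {"fingers": 0, "xyz": [0, 0, 0], "twist": [0, 0, 0]}]}}

```text
time_s: 10.72
position: [0.5837, 0.2632, 0.0247]
eef_rot: [[-0.941, -0.338, 0.0], [-0.338, 0.941, 0.0], [-0.0, 0.0, -1.0]]
contact_force: [-0.4, 0.3, -0.0]
grip_width: 0.043
grip_force: 0.0
```

Call:
{"api": "arm_command", "payload": {"targets": [{"fingers": 0, "xyz": [0, 0, 0], "twist": [0, 0, 0]}, {"fingers": 0, "xyz": [0, 0, 0], "twist": [0, 0, 0]}, {"fingers": 0, "xyz": [0, 0, 0], "twist": [0, 0, 0]}, {"fingers": 0, "xyz": [0, 0, 0], "twist": [0, 0, 0]}, {"fingers": 0, "xyz": [0, 0, 0], "twist": [0, 0, 0]}]}}

```text
time_s: 11.35
position: [0.5835, 0.2632, 0.0244]
eef_rot: [[-0.941, -0.338, -0.0], [-0.338, 0.941, -0.0], [0.0, 0.0, -1.0]]
contact_force: [-0.4, 0.0, -2.0]
grip_width: 0.0141
grip_force: 30.0
```

Gripped at 14.1 mm and 30 N. I'll lift gently.

Call:
{"api": "arm_command", "payload": {"targets": [{"fingers": 0, "xyz": [0, 0, -0.004], "twist": [0, 0, 0]}, {"fingers": 0, "xyz": [0, 0, -0.015], "twist": [0, 0, 0]}, {"fingers": 0, "xyz": [0, 0, -0.03], "twist": [0, 0, 0]}, {"fingers": 0, "xyz": [0, 0, -0.05], "twist": [0, 0, 0]}, {"fingers": 0, "xyz": [0, 0, -0.07], "twist": [0, 0, 0]}]}}

```text
time_s: 11.98
position: [0.5839, 0.2633, 0.0964]
eef_rot: [[-0.941, -0.338, 0.001], [-0.338, 0.941, 0.001], [-0.001, 0.0, -1.0]]
contact_force: [0.3, 0.1, -2.1]
grip_width: 0.0134
grip_force: 30.0
```

Call:
{"api": "arm_command", "payload": {"targets": [{"fingers": 0, "xyz": [0, 0, -0.02], "twist": [0, 0, 0]}, {"fingers": 0, "xyz": [0, 0, -0.038], "twist": [0, 0, 0]}, {"fingers": 0, "xyz": [0, 0, -0.05], "twist": [0, 0, 0]}, {"fingers": 0, "xyz": [0, 0, -0.055], "twist": [0, 0, 0]}, {"fingers": 0, "xyz": [0, 0, -0.055], "twist": [0, 0, 0]}]}}

```text
time_s: 12.6
position: [0.5836, 0.2631, 0.1495]
eef_rot: [[-0.941, -0.338, -0.0], [-0.338, 0.941, 0.0], [0.0, 0.0, -1.0]]
contact_force: [-0.4, 0.1, -2.3]
grip_width: 0.0137
grip_force: 30.0
```

```bash
cat > tool.py <<'E'
from fit import *
from scipy.optimize import least_squares
from scipy.spatial.transform import Rotation as Ro
# scoop in tool frame: fit lip (3) + yaw + pitch to views
def smask(p,lip,yaw,pitch):   # pitch>0 nose up? : +rotation about scoop y => nose(-x) up
    R=Ro.from_euler("ZY",[yaw,pitch]).as_matrix(); m=np.zeros((400,640),np.uint8)
    for P in SC:
        uv=np.array([proj(p,R@q+lip)[::-1] for q in P]); cv2.fillConvexPoly(m,cv2.convexHull(np.round(uv*16).astype(np.int32)),1,cv2.LINE_8,4)
    return m>0
def sfit(views,g):
    def f(v):
        r=0
        for p,M in views:
            a=cv2.GaussianBlur(smask(p,v[:3],v[3],v[4]).astype(np.float32),(0,0),1.2)-cv2.GaussianBlur(M.astype(np.float32),(0,0),1.2); r+=(a**2).sum()/M.sum()
        return r
    x=np.array(g,float)
    for k in(1,-1,1):
        o=minimize(f,x,method="Nelder-Mead",options=dict(initial_simplex=np.vstack([x]+[x+k*d for d in np.diag([.006,.006,.006,.06,.06])]),xatol=1e-5,fatol=1e-6,maxiter=500)); x=o.x
    return o
E
python3 - <<'E'
from tool import *
s=state();t=np.array(s["position"]);R=np.array(s["eef_rot"]);print(s["time_s"],t,s["grip_width"],s["grip_force"],s["contact_force"])
yaw=np.radians(19.9);g=np.r_[t+[-.12*np.cos(yaw)-.001,-.12*np.sin(yaw),-.0195],yaw,0];print(g)
T=cam("top");S=cam("scene");W=cam("wrist")
V=[]
for n,p in(("T",T),("S",S),("W",W)):
    q=models.silhouettes(p,"scoop")
    print(n,[(a["score"],int(a["pixels"].sum())) for a in q],int(smask(p,g[:3],g[3],0).sum()), "tip",[a["location"] for a in models.tip_of(p,"scoop")][:1],proj(p,g[:3]))
    if q: V.append((p,q[0]["pixels"]))
    print("  balls",[(np.round(a["location"]).tolist(),a["score"]) for a in models.tip_of(p,"ball_a")])
for v in(V[1:],V[2:],V[1:2]):
    o=sfit(v,g);print(np.round(o.x,4),np.degrees(o.x[3:]),o.fun)
im=[]
for p,M in V[1:]:
    i=p["image"][:,:,::-1].copy();cv2.drawContours(i,cv2.findContours(smask(p,g[:3],g[3],0).astype(np.uint8),cv2.RETR_LIST,cv2.CHAIN_APPROX_NONE)[0],-1,(0,255,0),1);im.append(i)
cv2.imwrite("pics/l5.png",cv2.resize(np.vstack(im),(480,600)))
E
```

```text
12.6 [0.58357647 0.26314944 0.14950662] 0.013741285543513875 29.998430907726288 [-0.41982267  0.11097874 -2.29249709]
[0.46974189 0.22230389 0.13000662 0.34732052 0.        ]
T [(0.91, 1451)] 3395 tip [[260.8, 237.7]] [263.69620544 241.22058088]
  balls []
S [(0.86, 2819)] 3816 tip [[104.1, 338.8]] [107.17468692 339.09369568]
  balls [([144.0, 413.0], 0.44)]
W [(0.92, 14719)] 19573 tip [[19.0, 316.2]] [ 24.43235904 316.37050338]
  balls [([238.0, 324.0], 0.36)]
[0.4696 0.2228 0.1255 0.352  0.0392] [20.17083409  2.24547   ] 0.5106601063119809
[0.4666 0.2218 0.1236 0.3485 0.185 ] [19.96939358 10.60228414] 0.13743872350628863
[0.471  0.2236 0.1222 0.4008 0.0339] [22.96464859  1.94222968] 0.22327010908123449
```

```bash
python3 - <<'E'
from tool import *
S=cam("scene");T=cam("top");W=cam("wrist")
a=np.array([.470,.2238,.005]);print("start S",proj(S,a),"obs 153.9 338.0; T",proj(T,a),"obs 256.2 247.8")
# front-part masks: colour-red segmentation of the spout, compared for pitch hypotheses
s=state();t=np.array(s["position"]);y=np.radians(19.9)
def free(p,n):
    q=models.silhouettes(p,"scoop")[0]["pixels"];hsv=cv2.cvtColor(p["image"],cv2.COLOR_RGB2HSV)
    return q
piv=t+[0,0,.0435]
for n,p in(("S",S),("W",W)):
    M=free(p,n)
    best=[]
    for d in range(-8,9):
        th=np.radians(d);R=Ro.from_euler("ZY",[y,th]).as_matrix();lip=piv+R@[-.121,0,-.063]
        sp=np.zeros((400,640),np.uint8)
        m=smask(p,lip,y,th)
        # window: front half only
        mid=proj(p,piv+R@[-.05,0,-.05]);f=np.zeros((400,640),bool)
        if n=="W": f[:int(mid[0])]=1
        else: f[:,:int(mid[1])]=1
        best.append((d,int(((m^M)&f).sum())))
    print(n,best)
E
```

```text
start S [156.34858268 336.56943902] obs 153.9 338.0; T [256.6817697  251.63250592] obs 256.2 247.8
S [(-8, 293), (-7, 272), (-6, 252), (-5, 226), (-4, 189), (-3, 191), (-2, 197), (-1, 220), (0, 232), (1, 263), (2, 316), (3, 376), (4, 423), (5, 473), (6, 521), (7, 557), (8, 602)]
W [(-8, 1576), (-7, 1408), (-6, 1265), (-5, 1109), (-4, 937), (-3, 834), (-2, 677), (-1, 651), (0, 771), (1, 943), (2, 1125), (3, 1240), (4, 1437), (5, 1647), (6, 1822), (7, 2090), (8, 2151)]
```

The scoop hangs level to within 1–3° and carries 2.3 N, so the balls should still be in it. Next I'll work out the transit to above the amber mouth, with the scoop yawed to 60° so it comes in from the free +y side.

```bash
cat > plan.py <<'E'
from tool import *
def rel(A,B):
    R=A[0].T@B[0];return np.r_[A[0].T@(B[1]-A[1]),Ro.from_matrix(R).as_rotvec()]
def show(A,poses,n=5):
    base=A
    for i,P in enumerate(poses):
        r=rel(base,P);print(np.round(r[:3],4).tolist(),np.round(r[3:],3).tolist())
        if i%n==n-1: base=P;print("--")
def now(): s=state();return np.array(s["eef_rot"]),np.array(s["position"])
E
python3 - <<'E'
from plan import *
A=now();B=(Ro.from_euler("z",40.2,degrees=True).as_matrix()@A[0],np.array([.5205,.0318,A[1][2]]))
u=np.linspace(0,1,16)[1:-0 or None];k=u*u*(3-2*u)
rv=Ro.from_matrix(B[0]@A[0].T).as_rotvec()
show(A,[(Ro.from_rotvec(rv*a).as_matrix()@A[0],A[1]+a*(B[1]-A[1])) for a in k])
E
```

```text
[0.0018, -0.0025, 0.0] [-0.0, -0.0, -0.009]
[0.0067, -0.0095, 0.0] [-0.0, -0.0, -0.034]
[0.0143, -0.0204, 0.0] [-0.0, -0.0, -0.073]
[0.0241, -0.0344, 0.0] [-0.0, -0.0, -0.123]
[0.0357, -0.0509, 0.0] [-0.0, -0.0, -0.182]
--
[0.0159, -0.0156, 0.0] [-0.0, -0.0, -0.065]
[0.0326, -0.0321, 0.0] [-0.0, -0.0, -0.134]
[0.0497, -0.0489, 0.0] [-0.0, -0.0, -0.204]
[0.0664, -0.0654, 0.0] [-0.0, -0.0, -0.273]
[0.0823, -0.081, 0.0] [-0.0, -0.0, -0.338]
--
[0.0182, -0.0086, 0.0] [-0.0, -0.0, -0.059]
[0.0337, -0.0159, 0.0] [-0.0, -0.0, -0.109]
[0.0457, -0.0215, 0.0] [-0.0, -0.0, -0.148]
[0.0535, -0.0252, 0.0] [-0.0, -0.0, -0.173]
[0.0563, -0.0265, 0.0] [-0.0, -0.0, -0.182]
--
```

Call:
{"api": "arm_command", "payload": {"targets": [{"fingers": 0, "xyz": [0.002, -0.0025, 0], "twist": [0, 0, -0.009]}, {"fingers": 0, "xyz": [0.0067, -0.0095, 0], "twist": [0, 0, -0.034]}, {"fingers": 0, "xyz": [0.0143, -0.0204, 0], "twist": [0, 0, -0.073]}, {"fingers": 0, "xyz": [0.0241, -0.0344, 0], "twist": [0, 0, -0.123]}, {"fingers": 0, "xyz": [0.0357, -0.0509, 0], "twist": [0, 0, -0.182]}]}}

```text
time_s: 14.08
position: [0.567, 0.2023, 0.1496]
eef_rot: [[-0.863, -0.505, 0.0], [-0.505, 0.863, -0.0], [-0.0, -0.0, -1.0]]
contact_force: [-0.3, 0.2, -3.2]
grip_width: 0.0135
grip_force: 30.0
```

Call:
{"api": "arm_command", "payload": {"targets": [{"fingers": 0, "xyz": [0.016, -0.0156, 0], "twist": [0, 0, -0.065]}, {"fingers": 0, "xyz": [0.0326, -0.0321, 0], "twist": [0, 0, -0.134]}, {"fingers": 0, "xyz": [0.0497, -0.0489, 0], "twist": [0, 0, -0.204]}, {"fingers": 0, "xyz": [0.0664, -0.0654, 0], "twist": [0, 0, -0.273]}, {"fingers": 0, "xyz": [0.0823, -0.081, 0], "twist": [0, 0, -0.338]}]}}

```text
time_s: 14.7
position: [0.5363, 0.0906, 0.1498]
eef_rot: [[-0.646, -0.763, 0.0], [-0.763, 0.646, 0.0], [-0.0, -0.0, -1.0]]
contact_force: [-0.3, 0.4, -2.7]
grip_width: 0.0139
grip_force: 30.0
```

Call:
{"api": "arm_command", "payload": {"targets": [{"fingers": 0, "xyz": [0.018, -0.0086, 0], "twist": [0, 0, -0.059]}, {"fingers": 0, "xyz": [0.0337, -0.0159, 0], "twist": [0, 0, -0.109]}, {"fingers": 0, "xyz": [0.0457, -0.0215, 0], "twist": [0, 0, -0.148]}, {"fingers": 0, "xyz": [0.0535, -0.0252, 0], "twist": [0, 0, -0.173]}, {"fingers": 0, "xyz": [0.0563, -0.0265, 0], "twist": [0, 0, -0.182]}]}}

```text
time_s: 15.32
position: [0.5202, 0.031, 0.1498]
eef_rot: [[-0.5, -0.866, 0.0], [-0.866, 0.5, 0.0], [-0.0, -0.0, -1.0]]
contact_force: [-0.4, -0.5, -3.2]
grip_width: 0.0137
grip_force: 30.0
```

Call:
{"api": "arm_command", "payload": {"targets": [{"fingers": 0, "xyz": [0, 0, 0], "twist": [0, 0, 0]}, {"fingers": 0, "xyz": [0, 0, 0], "twist": [0, 0, 0]}]}}

```text
time_s: 15.58
position: [0.5206, 0.032, 0.1496]
eef_rot: [[-0.5, -0.866, 0.0], [-0.866, 0.5, 0.0], [-0.0, -0.0, -1.0]]
contact_force: [-0.3, 1.5, -4.2]
grip_width: 0.0135
grip_force: 30.0
```

```bash
python3 - <<'E'
from plan import *
R,t=now();s=state();print(s["time_s"],t,np.round(s["joints"],1),s["contact_force"])
y=np.arctan2(-R[1,0],-R[0,0]);lip=t+[-.121*np.cos(y),-.121*np.sin(y),-.0195];print(np.degrees(y),lip)
S=cam("scene");T=cam("top");W=cam("wrist");out=[]
for n,p,(r0,r1,c0,c1) in(("S",S,(80,280,120,360)),("W",W,(0,400,0,640)),("T",T,(150,300,330,480))):
    q=models.tip_of(p,"scoop");print(n,"tip obs",[(a["location"],a["score"]) for a in q],"pred",proj(p,lip))
    mj=models.silhouettes(p,"amber_jar");print("  jar",[(a["location"],a["score"],int(a["pixels"].sum())) for a in mj], "rim pred centre",proj(p,[.457,-.078,.1]),"balls",[(a["location"],a["score"]) for a in models.tip_of(p,"ball_a")])
    im=p["image"][:,:,::-1].copy()
    th=np.linspace(0,2*np.pi,60)
    for r,c in((.033,(0,255,0)),(.029,(0,255,255))):
        cv2.polylines(im,[np.array([proj(p,[.457+r*np.cos(a),-.078+r*np.sin(a),.1])[::-1] for a in th]).round().astype(np.int32)],True,c,1)
    cv2.drawContours(im,cv2.findContours(smask(p,lip,y,0).astype(np.uint8),cv2.RETR_LIST,cv2.CHAIN_APPROX_NONE)[0],-1,(255,0,0),1)
    im=im[r0:r1,c0:c1]; out.append(cv2.resize(im,(int(300*im.shape[1]/im.shape[0]),300)))
a,b,c=out
top=np.hstack([a,c]);w=max(top.shape[1],b.shape[1]);pad=lambda i:np.hstack([i,np.zeros((300,w-i.shape[1],3),np.uint8)])
cv2.imwrite("pics/p6.png",np.vstack([pad(top),pad(b)]))
E
```

```text
15.575 [0.52059556 0.03195605 0.14961292] [ 25.1   8.1 -22.3   0.  -59.6 -55.1] [-0.26063356  1.51981433 -4.21251278]
59.976434539075974 [ 0.46005246 -0.07280813  0.13011292]
S tip obs [([166.6, 179.1], 0.82)] pred [167.08253087 178.68418389]
  jar [([201.4, 181.8], 0.61, 2807)] rim pred centre [179.77346587 178.76588085] balls [([161.4, 277.0], 0.56), ([156.9, 260.1], 0.37)]
W tip obs [([23.4, 315.4], 0.71)] pred [ 22.65507543 315.54984438]
  jar [([21.0, 317.7], 0.85, 4806)] rim pred centre [ 21.49677836 315.804274  ] balls [([235.4, 327.6], 0.51)]
T tip obs [] pred [265.61798627 433.0173553 ]
  jar [([204.7, 333.3], 0.31, 91)] rim pred centre [265.48817211 430.98374535] balls []
```

View pics/p6.png

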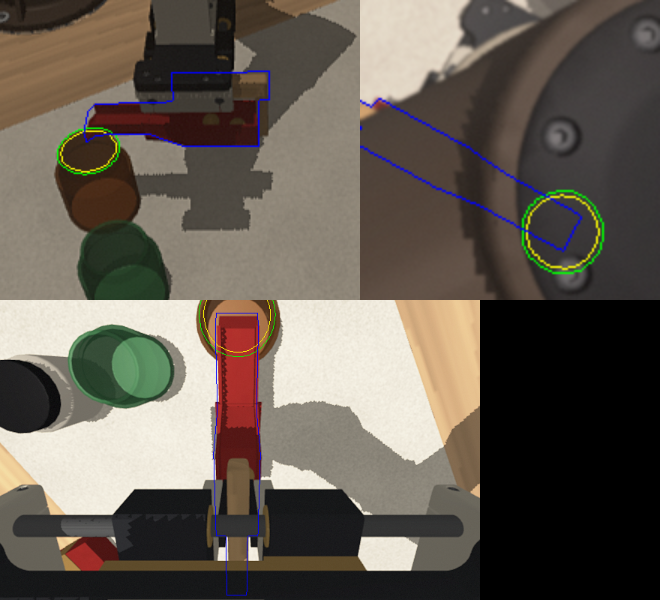

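The overlay puts the lip over the mouth. In the scene crop the tip is near (140, 90) inside the rim ring, and both balls are visible in the pan. Now I'll lower onto the rim, watching the force.

Call:
{"api": "arm_command", "payload": {"targets": [{"fingers": 0, "xyz": [0, 0, 0.01], "twist": [0, 0, 0]}, {"fingers": 0, "xyz": [0, 0, 0.022], "twist": [0, 0, 0]}, {"fingers": 0, "xyz": [0, 0, 0.031], "twist": [0, 0, 0]}, {"fingers": 0, "xyz": [0, 0, 0.035], "twist": [0, 0, 0]}, {"fingers": 0, "xyz": [0, 0, 0.035], "twist": [0, 0, 0]}]}}

```text
time_s: 16.8
position: [0.5204, 0.0317, 0.1142]
eef_rot: [[-0.5, -0.866, -0.001], [-0.866, 0.5, -0.0], [0.001, 0.0, -1.0]]
contact_force: [0.1, -0.1, -3.0]
grip_width: 0.0138
grip_force: 30.0
```

Call:
{"api": "arm_command", "payload": {"targets": [{"fingers": 0, "xyz": [0, 0, 0.001], "twist": [0, 0, 0]}, {"fingers": 0, "xyz": [0, 0, 0.002], "twist": [0, 0, 0]}, {"fingers": 0, "xyz": [0, 0, 0.002], "twist": [0, 0, 0]}]}}

```text
time_s: 17.18
position: [0.5205, 0.0318, 0.1127]
eef_rot: [[-0.5, -0.866, 0.0], [-0.866, 0.5, 0.0], [-0.0, -0.0, -1.0]]
contact_force: [-0.2, -0.0, -2.5]
grip_width: 0.0139
grip_force: 30.0
```

Call:
{"api": "arm_command", "payload": {"targets": [{"fingers": 0, "xyz": [0, 0, 0.001], "twist": [0, 0, 0]}, {"fingers": 0, "xyz": [0, 0, 0.001], "twist": [0, 0, 0]}]}}

```text
time_s: 17.42
position: [0.5205, 0.0318, 0.1115]
eef_rot: [[-0.5, -0.866, -0.0], [-0.866, 0.5, -0.0], [0.0, 0.0, -1.0]]
contact_force: [0.4, 0.4, -2.8]
grip_width: 0.0139
grip_force: 30.0
```

Call:
{"api": "arm_command", "payload": {"targets": [{"fingers": 0, "xyz": [0, 0, 0.001], "twist": [0, 0, 0]}, {"fingers": 0, "xyz": [0, 0, 0.001], "twist": [0, 0, 0]}]}}

```text
time_s: 17.68
position: [0.5204, 0.0318, 0.1105]
eef_rot: [[-0.5, -0.866, -0.0], [-0.866, 0.5, -0.0], [0.0, 0.0, -1.0]]
contact_force: [0.3, -0.3, -2.5]
grip_width: 0.0142
grip_force: 30.0
```

Call:
{"api": "arm_command", "payload": {"targets": [{"fingers": 0, "xyz": [0, 0, 0.001], "twist": [0, 0, 0]}, {"fingers": 0, "xyz": [0, 0, 0.001], "twist": [0, 0, 0]}]}}

```text
time_s: 17.92
position: [0.5204, 0.0318, 0.1095]
eef_rot: [[-0.5, -0.866, -0.0], [-0.866, 0.5, -0.0], [0.0, 0.0, -1.0]]
contact_force: [-1.0, 0.7, -3.3]
grip_width: 0.0138
grip_force: 30.0
```

Call:
{"api": "arm_command", "payload": {"targets": [{"fingers": 0, "xyz": [0, 0, 0.001], "twist": [0, 0, 0]}, {"fingers": 0, "xyz": [0, 0, 0.001], "twist": [0, 0, 0]}]}}

```text
time_s: 18.18
position: [0.5207, 0.0319, 0.1088]
eef_rot: [[-0.5, -0.866, 0.0], [-0.866, 0.5, 0.0], [-0.0, -0.0, -1.0]]
contact_force: [0.3, 0.6, -0.7]
grip_width: 0.0136
grip_force: 30.0
```

```bash
python3 - <<'E'
from plan import *
R,t=now();s=state();y=np.arctan2(-R[1,0],-R[0,0]);lip=t+[-.121*np.cos(y),-.121*np.sin(y),-.0195]
print(s["contact_force"],R.T@np.array(s["torque"]),lip)
for n in("scene","wrist"):
    p=cam(n);print(n,[(a["location"],a["score"]) for a in models.tip_of(p,"scoop")],proj(p,lip),[(a["location"],a["score"]) for a in models.tip_of(p,"ball_a")][:3])
s=state();print(s["contact_force"],R.T@np.array(s["torque"]),s["position"])
E
```

```text
[ 0.32278777  0.58398576 -0.6587834 ] [-0.30075923 -0.00165944 -0.0041751 ] [ 0.46022323 -0.07287177  0.08929515]
scene [([183.9, 184.6], 0.8), ([179.3, 279.6], 0.74)] [184.15157491 183.83416863] [([179.4, 279.9], 0.61), ([174.0, 262.9], 0.38)]
wrist [([20.7, 317.5], 0.6)] [ 22.74827292 315.59631446] [([235.0, 324.1], 0.51)]
[-0.32912334  1.23212704  0.14565016] [-0.32347368 -0.21636082  0.02712703] [0.5207634  0.03193078 0.10877857]
```

Call:
{"api": "arm_command", "payload": {"targets": [{"fingers": 0, "xyz": [0, 0, 0.001], "twist": [0, 0, 0]}, {"fingers": 0, "xyz": [0, 0, 0.001], "twist": [0, 0, 0]}]}}

```text
time_s: 18.73
position: [0.5209, 0.032, 0.1078]
eef_rot: [[-0.5, -0.866, 0.001], [-0.866, 0.5, 0.0], [-0.001, -0.001, -1.0]]
contact_force: [0.1, 1.5, 1.5]
grip_width: 0.014
grip_force: 30.0
```

```bash
python3 - <<'E'
from plan import *
for i in range(3):
    R,t=now();s=state();print(s["contact_force"],R.T@np.array(s["torque"]),t);cam("scene")
E
```

```text
[0.135996   1.45598149 1.46168245] [-0.20385076 -0.50050622  0.05220424] [0.52092241 0.0319598  0.10777373]
[0.92940015 1.24541482 0.59332583] [-0.16789835 -0.45689044  0.04496301] [0.5208996  0.03193629 0.10776993]
[1.02868887 1.91713164 1.1465065 ] [-0.13052269 -0.46671445  0.03836573] [0.52085445 0.03191707 0.10775071]
```

The force rose by about 4 N, so the spout is resting on the rim with the lip inside the mouth. Next I'll plan the tip about the rim, starting with a little unloading.

```bash
python3 - <<'E'
from plan import *
A=now();d=-A[0][:,0];d[2]=0;d/=np.linalg.norm(d);P=np.array([.457,-.078,.100])+.025*d
def pose(th,up):
    Q=Ro.from_rotvec(-np.radians(th)*A[0][:,1]).as_matrix();return Q@A[0],P+Q@(A[1]-P)+[0,0,up]
ths=[0,1,3,6,9, 12,15,18,21,24, 27,30,33,36,38, 39,40,40,40,40]
show(A,[pose(t,.0015+.0015*t/40) for t in ths])
print(pose(40,.003)[1])
E
```

```text
[-0.0, -0.0, -0.0015] [0.0, 0.0, 0.0]
[0.0001, -0.0, -0.0033] [0.0, -0.017, -0.0]
[0.0005, -0.0, -0.0069] [-0.0, -0.052, 0.0]
[0.0014, -0.0, -0.0124] [-0.0, -0.105, 0.0]
[0.0025, -0.0, -0.0177] [0.0, -0.157, 0.0]
--
[0.0005, -0.0, -0.0054] [-0.0, -0.052, 0.0]
[0.0013, -0.0, -0.0109] [-0.0, -0.105, -0.0]
[0.0024, -0.0, -0.0162] [-0.0, -0.157, 0.0]
[0.0038, -0.0, -0.0215] [0.0, -0.209, -0.0]
[0.0054, -0.0, -0.0267] [-0.0, -0.262, 0.0]
--
[0.0005, -0.0, -0.0054] [0.0, -0.052, 0.0]
[0.0013, -0.0, -0.0108] [-0.0, -0.105, -0.0]
[0.0023, -0.0, -0.0162] [-0.0, -0.157, -0.0]
[0.0036, -0.0, -0.0215] [0.0, -0.209, -0.0]
[0.0047, -0.0, -0.025] [-0.0, -0.244, -0.0]
--
[0.0001, -0.0, -0.0018] [0.0, -0.017, 0.0]
[0.0003, -0.0, -0.0036] [0.0, -0.035, 0.0]
[0.0003, -0.0, -0.0036] [0.0, -0.035, 0.0]
[0.0003, -0.0, -0.0036] [0.0, -0.035, 0.0]
[0.0003, -0.0, -0.0036] [0.0, -0.035, 0.0]
--
[0.50636838 0.00693014 0.17454925]
```

Call:
{"api": "arm_command", "payload": {"targets": [{"fingers": 0, "xyz": [0, 0, -0.0015], "twist": [0, 0, 0]}, {"fingers": 0, "xyz": [0.0001, 0, -0.0033], "twist": [0, -0.017, 0]}, {"fingers": 0, "xyz": [0.0005, 0, -0.0069], "twist": [0, -0.052, 0]}, {"fingers": 0, "xyz": [0.0014, 0, -0.0124], "twist": [0, -0.105, 0]}, {"fingers": 0, "xyz": [0.0025, 0, -0.0177], "twist": [0, -0.157, 0]}]}}

```text
time_s: 19.5
position: [0.5188, 0.0294, 0.1255]
eef_rot: [[-0.494, -0.866, 0.08], [-0.855, 0.5, 0.138], [-0.159, 0.0, -0.987]]
contact_force: [0.5, -0.5, -3.3]
grip_width: 0.0142
grip_force: 30.0
```

Call:
{"api": "arm_command", "payload": {"targets": [{"fingers": 0, "xyz": [0.0005, 0, -0.0054], "twist": [0, -0.052, 0]}, {"fingers": 0, "xyz": [0.0013, 0, -0.0109], "twist": [0, -0.105, 0]}, {"fingers": 0, "xyz": [0.0024, 0, -0.0162], "twist": [0, -0.157, 0]}, {"fingers": 0, "xyz": [0.0038, 0, -0.0215], "twist": [0, -0.209, 0]}, {"fingers": 0, "xyz": [0.0054, 0, -0.0267], "twist": [0, -0.262, 0]}]}}

```text
time_s: 20.12
position: [0.5141, 0.0211, 0.1514]
eef_rot: [[-0.456, -0.866, 0.206], [-0.79, 0.501, 0.354], [-0.41, -0.001, -0.912]]
contact_force: [-0.4, -0.2, -3.0]
grip_width: 0.0136
grip_force: 30.0
```

```bash
cat > chk.py <<'E'
from plan import *
s=state();R,t=now();print(s["time_s"],t,"F",np.round(s["contact_force"],1))
# lip predicted rigidly from tool
lip=t+R@np.array([.121,0,.0195]);print("lip",lip,"radial",np.hypot(lip[0]-.457,lip[1]+.078))
for n in("scene","wrist"):
    p=cam(n);print(n,[(a["location"],a["score"]) for a in models.tip_of(p,"scoop")],proj(p,lip),"balls",[(a["location"],a["score"]) for a in models.tip_of(p,"ball_a")][:4])
    q=models.silhouettes(p,"amber_jar");print("  jar",[(a["location"],a["score"]) for a in models.tip_of(p,"amber_jar")],[(a["location"],int(a["pixels"].sum())) for a in q])
E
python3 chk.py
```

```text
20.125 [0.51412867 0.02106425 0.15135756] F [-0.4 -0.2 -3. ]
lip [ 0.46292816 -0.06762088  0.08401734] radial 0.011952787475571599
scene [] [186.06895824 188.11636498] balls [([159.1, 236.6], 0.53)]
  jar [([216.8, 188.5], 0.83)] [([200.7, 177.4], 2675)]
wrist [([21.7, 315.2], 0.58)] [ 24.09729477 315.89125621] balls [([193.6, 305.1], 0.91), ([179.8, 327.0], 0.6)]
  jar [] [([16.5, 320.6], 4752)]
```

The lip is 12 mm from the mouth's centre and 16 mm below the rim, and the force shows no load on the jar. I'll keep tipping.

Call:
{"api": "arm_command", "payload": {"targets": [{"fingers": 0, "xyz": [0.0005, 0, -0.0054], "twist": [0, -0.052, 0]}, {"fingers": 0, "xyz": [0.0013, 0, -0.0108], "twist": [0, -0.105, 0]}, {"fingers": 0, "xyz": [0.0023, 0, -0.0162], "twist": [0, -0.157, 0]}, {"fingers": 0, "xyz": [0.0036, 0, -0.0215], "twist": [0, -0.209, 0]}, {"fingers": 0, "xyz": [0.0047, 0, -0.025], "twist": [0, -0.244, 0]}]}}

```text
time_s: 21.25
position: [0.5074, 0.0086, 0.1718]
eef_rot: [[-0.394, -0.866, 0.309], [-0.682, 0.5, 0.533], [-0.616, -0.0, -0.788]]
contact_force: [0.3, -0.2, -2.4]
grip_width: 0.0138
grip_force: 30.0
```

Call:
{"api": "arm_command", "payload": {"targets": [{"fingers": 0, "xyz": [0.0001, 0, -0.0018], "twist": [0, -0.017, 0]}, {"fingers": 0, "xyz": [0.0003, 0, -0.0036], "twist": [0, -0.035, 0]}, {"fingers": 0, "xyz": [0.0003, 0, -0.0036], "twist": [0, -0.035, 0]}, {"fingers": 0, "xyz": [0.0003, 0, -0.0036], "twist": [0, -0.035, 0]}, {"fingers": 0, "xyz": [0.0003, 0, -0.0036], "twist": [0, -0.035, 0]}]}}

```text
time_s: 21.88
position: [0.5061, 0.007, 0.1744]
eef_rot: [[-0.383, -0.866, 0.321], [-0.664, 0.5, 0.556], [-0.643, -0.0, -0.766]]
contact_force: [-0.1, -0.5, -1.9]
grip_width: 0.0137
grip_force: 30.0
```

Call:
{"api": "arm_command", "payload": {"targets": [{"fingers": 0, "xyz": [0, 0, 0], "twist": [0, 0, 0]}, {"fingers": 0, "xyz": [0, 0, 0], "twist": [0, 0, 0]}, {"fingers": 0, "xyz": [0, 0, 0], "twist": [0, 0, 0]}, {"fingers": 0, "xyz": [0, 0, 0], "twist": [0, 0, 0]}, {"fingers": 0, "xyz": [0, 0, 0], "twist": [0, 0, 0]}]}}

```text
time_s: 22.5
position: [0.506, 0.0067, 0.1743]
eef_rot: [[-0.383, -0.866, 0.322], [-0.663, 0.5, 0.556], [-0.643, 0.0, -0.766]]
contact_force: [-0.0, -0.4, -3.0]
grip_width: 0.0139
grip_force: 30.0
```

```bash
cat >> chk.py <<'E'
import sys
if len(sys.argv)>1:
    S=cam("scene");W=cam("wrist")
    a=cv2.resize(S["image"][110:250,120:320,::-1],(560,392));b=cv2.resize(W["image"][0:260,200:430,::-1],None,fx=1,fy=1)
    b=np.vstack([b,np.zeros((392-260,230,3),np.uint8)]);cv2.imwrite("pics/"+sys.argv[1]+".png",np.hstack([a,b]))
E
python3 chk.py p7
```

```text
22.5 [0.50601817 0.00671554 0.17434411] F [-0.  -0.4 -3. ]
lip [ 0.46589916 -0.06269774  0.08164291] radial 0.017701813807485662
scene [([187.5, 194.6], 0.8)] [187.00928696 191.90334776] balls []
  jar [([218.5, 188.5], 0.66)] [([202.9, 179.8], 2650)]
wrist [([20.2, 315.9], 0.67)] [ 23.99830072 315.53073701] balls []
  jar [] [([16.5, 318.5], 4328)]
```

View pics/p7.png

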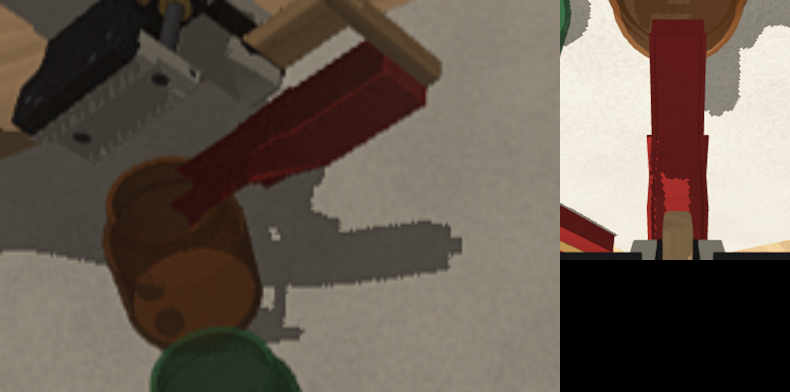

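Both balls lie on the amber jar's floor at about (285, 150) and (320, 170) in the crop, the jar is standing and the scoop is empty. Next I'll plan levelling, lifting out and going back.

```bash
python3 - <<'E'
from plan import *
A=now();d=-A[0][:,0].copy();d[2]=0;d/=np.linalg.norm(d);P=np.array([.457,-.078,.101])+.025*d;ax=A[0][:,1]
def pose(th,up):
    Q=Ro.from_rotvec(np.radians(th)*ax).as_matrix();return Q@A[0],P+Q@(A[1]-P)+[0,0,up]
seq=[(2,0),(6,.001),(11,.002),(16,.003),(21,.004),(26,.006),(31,.009),(35,.013),(38,.018),(40,.025),(40,.033),(40,.040),(40,.045),(40,.046),(40,.046)]
L=[pose(*q) for q in seq];show(A,L)
print("xfer");B=L[-1];print(B[1],np.round(B[0],3))
E_=(Ro.from_euler("z",-40.2,degrees=True).as_matrix()@B[0],np.array([.5836,.2631,B[1][2]]))
u=np.linspace(0,1,16)[1:];k=u*u*(3-2*u);rv=Ro.from_matrix(E_[0]@B[0].T).as_rotvec()
show(B,[(Ro.from_rotvec(rv*a).as_matrix()@B[0],B[1]+a*(E_[1]-B[1])) for a in k])
E
```

```text
[-0.0003, -0.0, 0.0036] [-0.0, 0.035, -0.0]
[-0.0011, 0.0, 0.0101] [-0.0, 0.105, -0.0]
[-0.0012, 0.0, 0.0183] [-0.0, 0.192, 0.0]
[-0.0005, 0.0, 0.0265] [0.0, 0.279, 0.0]
[0.0009, 0.0, 0.0345] [0.0, 0.367, 0.0]
--
[-0.0011, 0.0, 0.0071] [0.0, 0.087, -0.0]
[-0.0017, 0.0, 0.0133] [0.0, 0.175, -0.0]
[-0.0021, 0.0, 0.0167] [0.0, 0.244, -0.0]
[-0.0028, 0.0, 0.0173] [0.0, 0.297, -0.0]
[-0.0043, 0.0, 0.0142] [-0.0, 0.332, 0.0]
--
[0.0, 0.0, -0.008] [0.0, 0.0, 0.0]
[0.0, 0.0, -0.015] [0.0, 0.0, 0.0]
[0.0, 0.0, -0.02] [0.0, 0.0, 0.0]
[0.0, 0.0, -0.021] [0.0, 0.0, 0.0]
[0.0, 0.0, -0.021] [0.0, 0.0, 0.0]
--
xfer
[0.52109313 0.03281044 0.15635334] [[-0.5   -0.866 -0.   ]
 [-0.866  0.5   -0.   ]
 [ 0.     0.    -1.   ]]
[-0.0029, 0.0008, -0.0] [-0.0, -0.0, 0.009]
[-0.0112, 0.003, -0.0] [-0.0, -0.0, 0.034]
[-0.024, 0.0064, -0.0] [-0.0, -0.0, 0.073]
[-0.0405, 0.0107, -0.0] [-0.0, -0.0, 0.123]
[-0.0598, 0.0158, -0.0] [-0.0, -0.0, 0.182]
--
[-0.02, 0.0094, -0.0] [-0.0, -0.0, 0.065]
[-0.0412, 0.0194, -0.0] [-0.0, -0.0, 0.134]
[-0.0627, 0.0296, -0.0] [-0.0, -0.0, 0.204]
[-0.0839, 0.0396, -0.0] [-0.0, -0.0, 0.273]
[-0.1039, 0.049, -0.0] [-0.0, -0.0, 0.338]
--
[-0.0142, 0.0141, -0.0] [-0.0, -0.0, 0.059]
[-0.0264, 0.026, -0.0] [-0.0, -0.0, 0.109]
[-0.0358, 0.0353, -0.0] [-0.0, -0.0, 0.148]
[-0.0419, 0.0413, -0.0] [-0.0, -0.0, 0.173]
[-0.044, 0.0435, -0.0] [-0.0, -0.0, 0.182]
--
```

Call:
{"api": "arm_command", "payload": {"targets": [{"fingers": 0, "xyz": [-0.0003, 0, 0.0036], "twist": [0, 0.035, 0]}, {"fingers": 0, "xyz": [-0.0011, 0, 0.0101], "twist": [0, 0.105, 0]}, {"fingers": 0, "xyz": [-0.0012, 0, 0.0183], "twist": [0, 0.192, 0]}, {"fingers": 0, "xyz": [-0.0005, 0, 0.0265], "twist": [0, 0.279, 0]}, {"fingers": 0, "xyz": [0.0009, 0, 0.0345], "twist": [0, 0.367, 0]}]}}

```text
time_s: 23.72
position: [0.5169, 0.0258, 0.1476]
eef_rot: [[-0.473, -0.866, 0.162], [-0.82, 0.5, 0.279], [-0.323, -0.001, -0.946]]
contact_force: [-0.7, -0.8, -2.8]
grip_width: 0.0138
grip_force: 30.0
```

Call:
{"api": "arm_command", "payload": {"targets": [{"fingers": 0, "xyz": [-0.0011, 0, 0.0071], "twist": [0, 0.087, 0]}, {"fingers": 0, "xyz": [-0.0017, 0, 0.0133], "twist": [0, 0.175, 0]}, {"fingers": 0, "xyz": [-0.0021, 0, 0.0167], "twist": [0, 0.244, 0]}, {"fingers": 0, "xyz": [-0.0028, 0, 0.0173], "twist": [0, 0.297, 0]}, {"fingers": 0, "xyz": [-0.0043, 0, 0.0142], "twist": [0, 0.332, 0]}]}}

```text
time_s: 24.35
position: [0.5208, 0.0334, 0.135]
eef_rot: [[-0.5, -0.866, -0.002], [-0.866, 0.5, -0.002], [0.003, 0.001, -1.0]]
contact_force: [0.2, -1.4, -1.8]
grip_width: 0.014
grip_force: 30.0
```

Call:
{"api": "arm_command", "payload": {"targets": [{"fingers": 0, "xyz": [0, 0, -0.008], "twist": [0, 0, 0]}, {"fingers": 0, "xyz": [0, 0, -0.015], "twist": [0, 0, 0]}, {"fingers": 0, "xyz": [0, 0, -0.02], "twist": [0, 0, 0]}, {"fingers": 0, "xyz": [0, 0, -0.021], "twist": [0, 0, 0]}, {"fingers": 0, "xyz": [0, 0, -0.021], "twist": [0, 0, 0]}]}}

```text
time_s: 24.98
position: [0.5211, 0.0327, 0.1564]
eef_rot: [[-0.501, -0.866, -0.0], [-0.866, 0.501, -0.0], [0.0, -0.0, -1.0]]
contact_force: [-0.2, 0.2, -2.9]
grip_width: 0.0132
grip_force: 30.0
```

```bash
python3 chk.py; python3 -c "
from plan import *
print(np.round(now()[0],3))"
```

```text
24.975 [0.5210511  0.03269929 0.15644347] F [-0.2  0.2 -2.9]
lip [ 0.46045656 -0.07204615  0.13700269] radial 0.00688448351200138
scene [([161.2, 180.6], 0.79)] [164.05355299 178.33433122] balls []
  jar [([217.8, 188.1], 0.98)] [([200.1, 181.9], 2796)]
wrist [([20.9, 313.8], 0.8)] [ 22.56657743 315.50968994] balls [([25.5, 284.6], 0.78), ([10.4, 318.2], 0.69)]
  jar [] [([19.5, 330.3], 3913)]
[[-0.5   -0.866 -0.001]
 [-0.866  0.5   -0.001]
 [ 0.001  0.    -1.   ]]
```

The wrist view sees both balls inside the jar, at about (25, 285) and (10, 318), and the lip is clear of the rim. I'll carry the scoop back.

Call:
{"api": "arm_command", "payload": {"targets": [{"fingers": 0, "xyz": [-0.003, 0.0008, 0], "twist": [0, 0, 0.009]}, {"fingers": 0, "xyz": [-0.0112, 0.003, 0], "twist": [0, 0, 0.034]}, {"fingers": 0, "xyz": [-0.024, 0.0064, 0], "twist": [0, 0, 0.073]}, {"fingers": 0, "xyz": [-0.0405, 0.0107, 0], "twist": [0, 0, 0.123]}, {"fingers": 0, "xyz": [-0.06, 0.0158, 0], "twist": [0, 0, 0.182]}]}}

```text
time_s: 26.1
position: [0.5376, 0.0933, 0.1563]
eef_rot: [[-0.651, -0.759, -0.0], [-0.759, 0.651, -0.001], [0.001, -0.0, -1.0]]
contact_force: [0.7, 0.4, -1.7]
grip_width: 0.0137
grip_force: 30.0
```

Call:
{"api": "arm_command", "payload": {"targets": [{"fingers": 0, "xyz": [-0.02, 0.0094, 0], "twist": [0, 0, 0.065]}, {"fingers": 0, "xyz": [-0.0412, 0.0194, 0], "twist": [0, 0, 0.134]}, {"fingers": 0, "xyz": [-0.0627, 0.0296, 0], "twist": [0, 0, 0.204]}, {"fingers": 0, "xyz": [-0.0839, 0.0396, 0], "twist": [0, 0, 0.273]}, {"fingers": 0, "xyz": [-0.104, 0.049, 0], "twist": [0, 0, 0.338]}]}}

```text
time_s: 26.72
position: [0.5678, 0.2047, 0.156]
eef_rot: [[-0.866, -0.501, -0.001], [-0.501, 0.866, -0.001], [0.001, -0.001, -1.0]]
contact_force: [-0.1, 0.1, -3.0]
grip_width: 0.0138
grip_force: 30.0
```

Call:
{"api": "arm_command", "payload": {"targets": [{"fingers": 0, "xyz": [-0.0142, 0.0141, 0], "twist": [0, 0, 0.059]}, {"fingers": 0, "xyz": [-0.0264, 0.026, 0], "twist": [0, 0, 0.109]}, {"fingers": 0, "xyz": [-0.0358, 0.0353, 0], "twist": [0, 0, 0.148]}, {"fingers": 0, "xyz": [-0.042, 0.0413, 0], "twist": [0, 0, 0.173]}, {"fingers": 0, "xyz": [-0.044, 0.0435, 0], "twist": [0, 0, 0.182]}]}}

```text
time_s: 27.35
position: [0.5838, 0.2638, 0.1558]
eef_rot: [[-0.941, -0.338, -0.001], [-0.338, 0.941, -0.001], [0.001, -0.001, -1.0]]
contact_force: [1.1, -0.2, -2.3]
grip_width: 0.0136
grip_force: 30.0
```

Call:
{"api": "arm_command", "payload": {"targets": [{"fingers": 0, "xyz": [0, 0, 0.02], "twist": [0, 0, 0]}, {"fingers": 0, "xyz": [0, 0, 0.045], "twist": [0, 0, 0]}, {"fingers": 0, "xyz": [0, 0, 0.07], "twist": [0, 0, 0]}, {"fingers": 0, "xyz": [0, 0, 0.09], "twist": [0, 0, 0]}, {"fingers": 0, "xyz": [0, 0, 0.105], "twist": [0, 0, 0]}]}}

```text
time_s: 27.98
position: [0.5835, 0.2628, 0.0502]
eef_rot: [[-0.941, -0.338, -0.001], [-0.338, 0.941, -0.001], [0.001, -0.001, -1.0]]
contact_force: [-0.4, 0.2, -2.5]
grip_width: 0.0137
grip_force: 30.0
```

Call:
{"api": "arm_command", "payload": {"targets": [{"fingers": 0, "xyz": [0, 0, 0.01], "twist": [0, 0, 0]}, {"fingers": 0, "xyz": [0, 0, 0.016], "twist": [0, 0, 0]}, {"fingers": 0, "xyz": [0, 0, 0.02], "twist": [0, 0, 0]}, {"fingers": 0, "xyz": [0, 0, 0.021], "twist": [0, 0, 0]}, {"fingers": 0, "xyz": [0, 0, 0.021], "twist": [0, 0, 0]}]}}

```text
time_s: 28.6
position: [0.584, 0.2634, 0.0304]
eef_rot: [[-0.941, -0.338, -0.0], [-0.338, 0.941, -0.001], [0.0, -0.001, -1.0]]
contact_force: [-1.0, 0.2, -1.9]
grip_width: 0.014
grip_force: 30.0
```

Call:
{"api": "arm_command", "payload": {"targets": [{"fingers": 0, "xyz": [0, 0, 0.002], "twist": [0, 0, 0]}, {"fingers": 0, "xyz": [0, 0, 0.004], "twist": [0, 0, 0]}, {"fingers": 0, "xyz": [0, 0, 0.004], "twist": [0, 0, 0]}]}}

```text
time_s: 28.98
position: [0.5836, 0.2632, 0.0259]
eef_rot: [[-0.941, -0.338, -0.001], [-0.338, 0.941, -0.001], [0.001, -0.001, -1.0]]
contact_force: [-0.1, 0.4, -2.6]
grip_width: 0.0136
grip_force: 30.0
```

Call:
{"api": "arm_command", "payload": {"targets": [{"fingers": 0, "xyz": [0, 0, 0.001], "twist": [0, 0, 0]}, {"fingers": 0, "xyz": [0, 0, 0.001], "twist": [0, 0, 0]}]}}

```text
time_s: 29.22
position: [0.5839, 0.2633, 0.0251]
eef_rot: [[-0.941, -0.338, -0.0], [-0.338, 0.941, -0.001], [0.001, -0.001, -1.0]]
contact_force: [-0.8, 0.0, -2.4]
grip_width: 0.014
grip_force: 30.0
```

Call:
{"api": "arm_command", "payload": {"targets": [{"fingers": 0, "xyz": [0, 0, 0.001], "twist": [0, 0, 0]}, {"fingers": 0, "xyz": [0, 0, 0.001], "twist": [0, 0, 0]}]}}

```text
time_s: 29.48
position: [0.5838, 0.2633, 0.0248]
eef_rot: [[-0.941, -0.338, -0.0], [-0.338, 0.941, -0.001], [0.0, -0.001, -1.0]]
contact_force: [-2.9, -0.6, 3.7]
grip_width: 0.014
grip_force: 30.0
```

The base has touched down (+3.7 N). I'll open, rise and check.

Call:
{"api": "arm_command", "payload": {"targets": [{"fingers": 0.25, "xyz": [0, 0, 0], "twist": [0, 0, 0]}, {"fingers": 0.4, "xyz": [0, 0, 0], "twist": [0, 0, 0]}, {"fingers": 0.7, "xyz": [0, 0, 0], "twist": [0, 0, 0]}, {"fingers": 1, "xyz": [0, 0, 0], "twist": [0, 0, 0]}, {"fingers": 1, "xyz": [0, 0, 0], "twist": [0, 0, 0]}]}}

```text
time_s: 30.1
position: [0.5838, 0.2633, 0.0241]
eef_rot: [[-0.941, -0.338, -0.001], [-0.338, 0.941, -0.001], [0.001, -0.001, -1.0]]
contact_force: [0.3, -0.6, 0.7]
grip_width: 0.0561
grip_force: 0.0
```

Call:
{"api": "arm_command", "payload": {"targets": [{"fingers": 1, "xyz": [0, 0, 0], "twist": [0, 0, 0]}, {"fingers": 1, "xyz": [0, 0, 0], "twist": [0, 0, 0]}, {"fingers": 1, "xyz": [0, 0, -0.005], "twist": [0, 0, 0]}, {"fingers": 1, "xyz": [0, 0, -0.02], "twist": [0, 0, 0]}, {"fingers": 1, "xyz": [0, 0, -0.045], "twist": [0, 0, 0]}]}}

```text
time_s: 30.72
position: [0.5835, 0.2631, 0.0698]
eef_rot: [[-0.941, -0.338, -0.001], [-0.338, 0.941, -0.002], [0.002, -0.001, -1.0]]
contact_force: [-0.3, 0.8, -0.1]
grip_width: 0.0877
grip_force: 0.0
```

Call:
{"api": "arm_command", "payload": {"targets": [{"fingers": 1, "xyz": [0, 0, -0.03], "twist": [0, 0, 0]}, {"fingers": 1, "xyz": [0, 0, -0.065], "twist": [0, 0, 0]}, {"fingers": 1, "xyz": [0, 0, -0.1], "twist": [0, 0, 0]}, {"fingers": 1, "xyz": [0, 0, -0.125], "twist": [0, 0, 0]}, {"fingers": 1, "xyz": [0, 0, -0.125], "twist": [0, 0, 0]}]}}

```text
time_s: 31.35
position: [0.5851, 0.2642, 0.1981]
eef_rot: [[-0.941, -0.338, 0.004], [-0.338, 0.941, 0.002], [-0.005, 0.001, -1.0]]
contact_force: [0.4, -0.2, -0.5]
grip_width: 0.0877
grip_force: 0.0
```

Call:
{"api": "arm_command", "payload": {"targets": [{"fingers": 1, "xyz": [0, 0, 0], "twist": [0, 0, 0]}, {"fingers": 1, "xyz": [0, 0, 0], "twist": [0, 0, 0]}, {"fingers": 1, "xyz": [0, 0, 0], "twist": [0, 0, 0]}, {"fingers": 1, "xyz": [0, 0, 0], "twist": [0, 0, 0]}]}}

```text
time_s: 31.85
position: [0.5837, 0.2633, 0.1936]
eef_rot: [[-0.941, -0.338, -0.001], [-0.338, 0.941, -0.002], [0.002, -0.001, -1.0]]
contact_force: [0.9, -0.4, -1.4]
grip_width: 0.0876
grip_force: 0.0
```

```bash
python3 - <<'E'
from fit import *
s=state();print(s["time_s"],s["position"],s["grip_width"],s["contact_force"])
S=cam("scene");W=cam("wrist")
for n,p in(("S",S),("W",W)):
    q=models.silhouettes(p,"scoop");o=fit([(p,q[0]["pixels"])],SC,[.470,.2238,np.radians(20)],.005);print(n,o.x,np.degrees(o.x[2]),o.fun)
q=models.silhouettes(S,"amber_jar")[0]["pixels"];o=fit([(S,q)],JAR,[.457,-.078],0,False);print("jar",o.x,o.fun,"balls",[(a["location"],a["score"]) for a in models.tip_of(S,"ball_a")], "jar tip",[(a["location"],a["score"]) for a in models.tip_of(S,"amber_jar")])
E
```

```text
31.85 [0.58371572 0.26329384 0.19359349] 0.08760552280391629 [ 0.91407558 -0.40701205 -1.36484625]
S [0.47305241 0.22324586 0.32645755] 18.704640067152237 0.025214216085787472
W [0.4685709  0.22352666 0.33930888] 19.440966900206156 0.0189051418988849
jar [ 0.45641887 -0.079269  ] 0.05304436324957406 balls [] jar tip [([215.4, 190.7], 0.78)]
```

The scoop stands flat where it began, the jar is upright and has not moved, and the gripper is clear.

```bash
python3 -c "
from cell import job
print(job.hand_in())"
```

```text
the job is handed in; nothing more can be done
None
```

Job handed in at about 32 s of robot time: both brass balls are in the upright amber jar, the scoop is back on its base where it started, and the gripper is clear (the first grip closed above the bar, because the fingertips sit about 30 mm behind the stated TCP, and I redid it lower).

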